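# Close a sample jar in the bench lid press

## Robot

A 6-joint arm with a two-finger parallel gripper is mounted at the origin on the work surface. World frame = base frame: x ahead of the robot, y to its left, z up, the work surface at z = 0. Lengths are in m, angles in rad, forces in N, time in s.
With the tool pointing down it reaches from about 0.35 to 0.875 m from the base axis. Payload 4.2 kg.
Tool frame: the origin (TCP) lies midway between the tips of the shut fingers; the grasp point (between the pads) lies arm.grasp_offset behind it (arm.grasp_offset is the distance from the TCP to the grasp point, in m); z points along the fingers, y is the direction in which the jaws open and shut (so a half turn about z gives the same grasp; the last joint's range is limited). The gripper opens to 87 mm and grips with 3 to 60 N. Pads are 19 mm wide; open, the fingers measure 117 mm over their backs; the gripper's body (75 mm by 190 mm) begins 51 mm behind the grasp point.
Start: joints at [-0.974, 0.385, 0.008, 0, -1.194, -0.259], TCP at [0.207, -0.59, 0.223] pointing down, gripper open.
Joint ranges: [-3.14, 3.14], [-1.21, 2.06], [-1.07, 1.41], [-3.16, 2.05], [-2.99, -0.16], [-3.1, 3.1]. Speed limits (rad/s): [2.79, 2.79, 3.14, 3.14, 3.14, 3.14].

## Interface

Orientations are given as a unit quaternion [w, x, y, z].
In Python, from station import arm gives the robot as it stands.
- The arm moves only by the tool apply_moves, never from a script. Its argument "targets" is a list of rows, each a list of 4 numbers: the shift along the tool's x, y, z scaled (see below), then the turn about the tool's z scaled (see below). In form: [[dx, dy, dz, yaw], ...]. A call has 1 to 12 rows; each row is the pose to reach, as a shift and turn from the pose commanded when the call began, along the tool's axes at that moment, turning the shorter way round; what a row does not reach only later rows make up. The controller multiplies each number of a shift by 0.1 m and each number of a turn by pi rad. A row lasts 1/8 s, in which the tool goes at most 62.5 mm and 10.7 degrees, less where a joint would pass 70% of its speed; a pose out of reach is approached as far as the arm can. A call with a number of a shift or a turn outside -1 to 1 is refused whole. A call with a gripper value outside its range is refused whole. "grip" is the gripper's target within -1 to 1 (shut at 1, half-way at 0, fully open at -1), set as the call begins (left out, the last holds). The fingers move at their own pace and stop on an object; "grip_force" is the grip in N (left out, the last holds). Time passes only in rows, so rows that repeat a pose let the fingers close. It gives the time, the measured TCP pose, the force and the opening at its end, in the units of the state.
- arm.observe(): the state, without advancing time (a new reading comes with each control period).
- arm.get_image(name): name is "side" or "top"; returns a dict with "pixels" (400x640x3 uint8, red, green, blue), "vertical_fov" (degrees; the focal length in pixels is half the picture's height over the tangent of half this angle, whatever the lens; pixels are square), "cx", "cy" (the principal point, pixels), "extrinsics" (4x4, takes a point from camera to world coordinates). Camera axes: x right, y down, z forward; pixel columns grow to the right and rows downward; lengths in m; the calibration is good to about 2 mm. A picture is of the moment at which its call begins. There is no depth.
- arm.finish_job(): hands the job in, once; it reports no verdict.
The state is a dict: "time": time; "joints": joint angles; "qd": joint speeds; "joint_efforts": joint torques, N m; "position": TCP position; "orientation": TCP orientation; "wrist_force": force on the tool from outside, world axes, zero at the start; "wrist_torque": the same for the moment, N m; "gripper_width": finger opening in m.
Only numpy, scipy, OpenCV 4.12 (cv2) and the standard library are available. Lean on these libraries where they do the work, as an engineer would, in place of code of your own. Each camera call takes 0.05 s, during which the arm holds its last target.

## Task

The amber jar on the press's sliding carriage has its push-on lid resting loosely on top: slide the carriage all the way in under the press head to its end stop, then push the spring plunger right down to its stop and hold it there a moment to press the lid home. Let the plunger come up and draw the carriage back out until the jar is completely clear of the press head, upright in its nest, the carriage still flat between its rails. Leave the other things on the bench where they are.

Things in the scene. Friction and masses are not known exactly. Their poses are not given: they have to be found in the camera images.
- press: Fixed grey bench press. Origin on the bench under the plunger axis; z up; x runs along the channel towards the column: the carriage slides in along +x, out along -x. Base 320 x 110 x 12 mm, x -220 to +100 mm. Two rails along x (inner faces y = +-38, outer +-50, top z = 28, x -220 to +50 mm) form the channel, floor at z = 12 mm.
- press_stop (a point): Middle of the end stop's face across the channel: press x = +40 mm, z = 20 mm. The carriage's front edge meets it.
- press_arm (a point): Middle of the near end of the press's overhanging arm, on its underside: press x = -35 mm, z = 138 mm. The arm is 56 mm wide, 22 mm thick, and runs back to the column (press x = 62 to 98 mm, 60 mm wide, 160 mm high); a guide bush on it (radius 21 mm) tops out at z = 175 mm.
- plunger (a joint): Travel of the press's spring plunger, m: 0 = up (rest), 0.030 = down at its stop. It takes about 11 N at the stop for the spring, plus about 5 N to move the lid. It rises by itself when let go.
- plunger_top (a point): Centre of the flat top of the plunger's black round head (56 mm diameter, 15 mm thick), 220 mm above the bench when up, 190 mm when down at the stop. The rubber foot of the plunger (40 mm diameter) is 122 mm above the bench when up, 92 mm when down.
- carriage: Loose aluminium slide plate 180 x 72 x 10 mm, 0.4 kg, in the press's channel (2 mm play each side). Origin at its underside, under the middle of the jar's nest; z up, x as the press's x. The plate runs from x = -140 to +40 mm: at the end stop its origin is under the plunger axis. The nest is a square rim, 64 mm inside, 72 mm outside, 8 mm high above the plate.
- carriage_grip (a point): Centre of the top of the carriage's upright black grip: a block 32 mm (along carriage x) x 18 mm (along y) x 68 mm high, at carriage x = -120 mm, top 78 mm above the carriage's underside, 90 mm above the bench.
- jar: Loose amber jar standing in the carriage's nest, body 60 mm diameter, 160 g, neck 66 mm high. Origin at the centre of its underside, z up.
- lid (a joint): How far the jar's white push-on lid has been pushed down its neck, m: 0 = standing proud, about 0.008 = pressed home (0.009 at most). It stays where it is pushed.
- lid_top (a point): Centre of the top of the jar's white lid (60 mm diameter, 16 mm thick): 78 mm above the jar's underside when loose, 70 mm when pressed home; 100 mm above the bench when loose and in the carriage.
- reagent_bottle: Bystander: white closed bottle, 68 mm diameter, 150 mm high; origin at its underside. Leave alone.
- beaker: Bystander: white open beaker, 90 mm diameter, 100 mm high; origin at its underside. Leave alone.
- tip_box: Bystander: grey and white pipette tip box 120 x 85 x 60 mm; origin at its underside. Leave alone.
Not all that is in view belongs to the job. Leave any green look-alike of the carriage alone.

How it is judged:
By the outcome, as a careful person would: the job done as asked, in the order asked, and still so for the second after the job is handed in, with the robot touching nothing.
It also fails if it takes over 61 s, if anything falls off the work surface, if the arm or the gripper's body presses on something with over 40 N, if the wrist force passes 120 N, or if a joint passes its speed limit or range.

## Working session

There is one attempt and no reset: what is moved stays moved. The work goes in short steps, Python scripts to look and compute and a tool call to move; the robot and the scene stay as the last step left them, time stands still between calls to the robot, and variables do not carry over. Pictures are saved under pics/ and viewed, and the job is handed in when it is done.

Besides the shell and the picture viewer there is one more tool, called after ">>>" in YAML: its name, and indented under it one key for each argument. apply_moves: Moves the arm, as the interface text tells. Shifts and turns lie within -1 to 1; 1 stands for 0.1 m of shift or pi rad of turn. Its arguments: {"type":"object","properties":{"targets":{"type":"array"},"grip":{"type":"number"},"grip_force":{"type":"number"}},"required":["targets"]}

```bash
mkdir -p pics; ls
cat > h.py <<'E'
from station import arm
import numpy as np, cv2
def grab(n,f):
    d=arm.get_image(n); cv2.imwrite('pics/'+f,cv2.cvtColor(np.asarray(d['pixels']),cv2.COLOR_RGB2BGR)); return d
def ray(d,u,v):
    p=np.asarray(d['pixels']);f=p.shape[0]/2/np.tan(np.radians(d['vertical_fov'])/2)
    E=np.array(d['extrinsics']);r=E[:3,:3]@np.array([(u-d['cx'])/f,(v-d['cy'])/f,1]);return E[:3,3],r
def plane(d,u,v,z):
    o,r=ray(d,u,v);return o+r*(z-o[2])/r[2]
def proj(d,P):
    p=np.asarray(d['pixels']);f=p.shape[0]/2/np.tan(np.radians(d['vertical_fov'])/2)
    q=np.linalg.inv(np.array(d['extrinsics']))@np.append(P,1);return np.array([d['cx']+f*q[0]/q[2],d['cy']+f*q[1]/q[2]])
E
python3 - <<'E'
from h import *
import pickle
for n in('top','side'):
    d=grab(n,n+'0.png');pickle.dump(d,open(n+'0.pkl','wb'));print(n,d['vertical_fov'],d['cx'],d['cy'],np.round(d['extrinsics'],3).tolist(), [k for k in d])
s=arm.observe();print(s, arm.grasp_offset)
E
```

```text
pics
top 54.22469144824313 321.79189980165995 198.61237096950398 [[0.017, -0.998, 0.059, 0.517], [-1.0, -0.015, 0.027, 0.125], [-0.026, -0.06, -0.998, 1.143], [0.0, 0.0, 0.0, 1.0]] ['pixels', 'vertical_fov', 'cx', 'cy', 'extrinsics']
side 56.47615646371618 315.57450987459805 200.67970617081983 [[-0.993, -0.079, 0.086, 0.504], [-0.115, 0.519, -0.847, 0.907], [0.022, -0.851, -0.525, 0.647], [0.0, 0.0, 0.0, 1.0]] ['pixels', 'vertical_fov', 'cx', 'cy', 'extrinsics']
{'time': 0.1, 'joints': array([-9.74397494e-01,  3.85481555e-01,  6.76264816e-03, -4.57606456e-04,
       -1.19403162e+00, -2.58594716e-01]), 'qd': array([-0.00024893, -0.00170298,  0.0030008 ,  0.0007497 , -0.00079835,
        0.00086053]), 'joint_efforts': array([-1.26295712e-03, -3.91689062e+01,  1.87936521e+01,  4.23183829e+00,
        1.35076343e-02, -6.87523493e-05]), 'position': array([ 0.20696795, -0.58915255,  0.22156457]), 'orientation': array([-2.11566714e-04, -1.68016862e-01,  9.85783614e-01,  9.77340459e-04]), 'wrist_force': array([-0.1278035 , -0.8144689 ,  0.38926114]), 'wrist_torque': array([0.01188174, 0.0230017 , 0.01339759]), 'gripper_width': 0.086997492170723} 0.0187
```

View pics/top0.png

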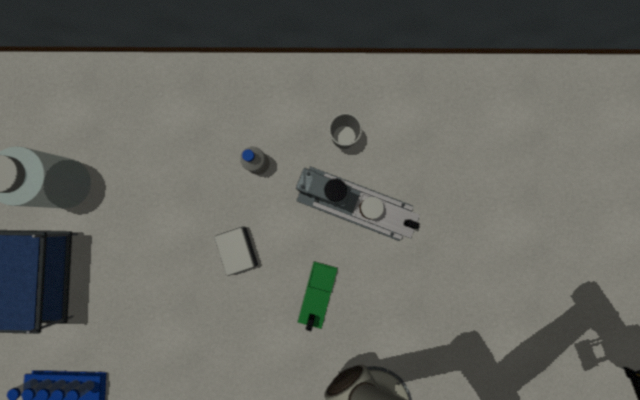

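View pics/side0.png

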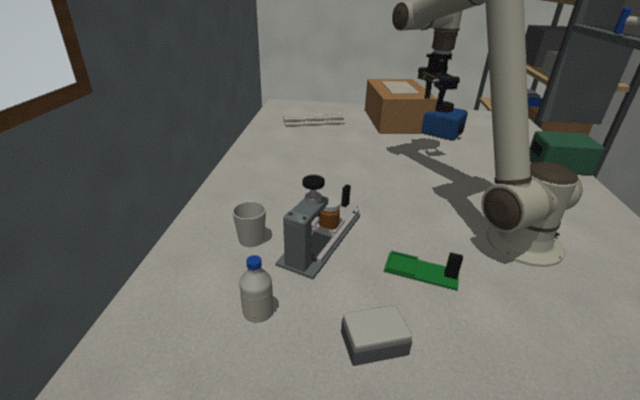

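Top view: black plunger head at about (335,190), white lid (372,208), aluminium carriage's black grip (411,224). The green plate at (318,297) with its own black grip (311,323) is the look-alike. The target is the aluminium one in the grey press. I'll confirm that in a crop.

Run:
```python
import pickle
from h import *
T=pickle.load(open('top0.pkl','rb'));S=pickle.load(open('side0.pkl','rb'))
a=T['pixels'][150:260,280:440];b=S['pixels'][160:290,260:390]
a=cv2.resize(np.asarray(a),None,fx=5,fy=5,interpolation=2);cv2.imwrite('pics/cropt.png',a[...,::-1])
b=cv2.resize(np.asarray(b),None,fx=4,fy=4,interpolation=2);cv2.imwrite('pics/crops.png',b[...,::-1])
def blobs(d,m,x0,x1,y0,y1):
    mm=np.zeros(m.shape,np.uint8);mm[y0:y1,x0:x1]=m[y0:y1,x0:x1]
    n,l,s,c=cv2.connectedComponentsWithStats(mm)
    return [(s[i].tolist(),c[i].round(2).tolist()) for i in range(1,n) if s[i,4]>15]
for d,x in((T,(280,440,150,260)),(S,(260,390,160,290))):
    p=np.asarray(d['pixels']).astype(int);mx=p.max(2)
    print('dark',blobs(d,mx<45,*x)); print('bright',blobs(d,(p.min(2)>165),*x))
```

```text
dark [([300, 179, 58, 33, 741], [337.7, 194.6]), ([404, 220, 15, 9, 88], [411.36, 223.93])]
bright []
dark [([303, 176, 21, 14, 237], [313.14, 182.08]), ([342, 185, 8, 21, 130], [345.45, 195.34]), ([309, 253, 7, 8, 34], [312.03, 256.62])]
bright []
```

View pics/cropt.png

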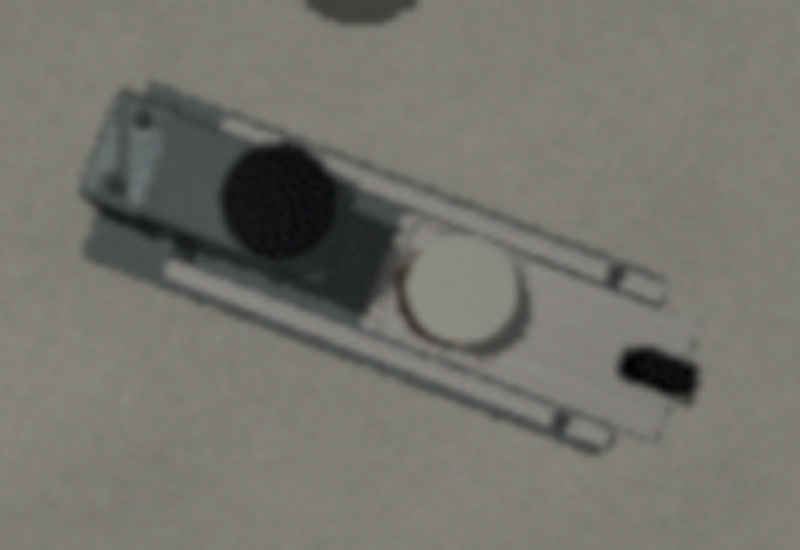

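View pics/crops.png

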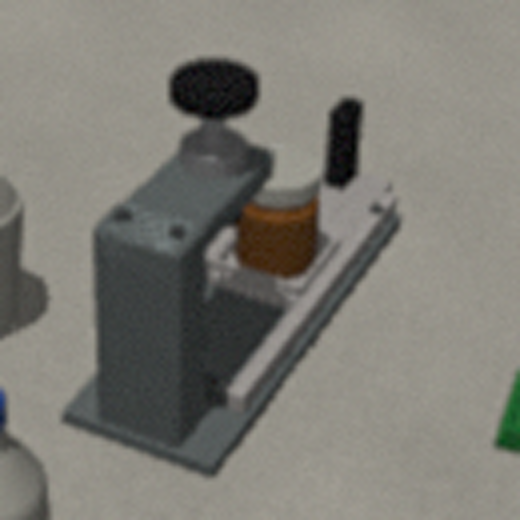

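The crops confirm it: the aluminium plate with amber jar, white lid and upright black grip sits in the grey press. The green plate is clear of it.

Run:
```python
import pickle
from h import *
T=pickle.load(open('top0.pkl','rb'));S=pickle.load(open('side0.pkl','rb'))
def c(x,y):return 280+(x+.5)/5-.5,150+(y+.5)/5-.5
def cs(x,y):return 260+(x+.5)/4-.5,160+(y+.5)/4-.5
P=plane(T,*c(279,201),.220);L=plane(T,*c(463,291),.100)
print('plunger top',P,'lid',L, np.linalg.norm((P-L)[:2]), np.degrees(np.arctan2(*(P-L)[1::-1])))
print('sideplunger',plane(S,*cs(214,86),.220))
# rails top z .028: upper rail inner/outer ends, in crop
for n,a,b in(('up outer',(222,119),(665,277)),('low outer',(165,280),(600,450))):
    A=plane(T,*c(*a),.028);B=plane(T,*c(*b),.028);print(n,A,B,np.linalg.norm(A-B),np.degrees(np.arctan2(*(A-B)[1::-1])))
# grip top: dark blob contour corners
m=(np.asarray(T['pixels']).max(2)<60).astype(np.uint8);m[:215]=0;m[235:]=0;m[:,:398]=0;m[:,425:]=0
cnt=max(cv2.findContours(m,0,2)[0],key=cv2.contourArea);print(cv2.minAreaRect(cnt))
print('grip approx',plane(T,411.4,223.9,.09))
for y in np.linspace(0,1,3): pass
m=(np.asarray(S['pixels']).max(2)<60).astype(np.uint8)
print('grip side top',plane(S,346.6,187,.09))
```

```text
plunger top [0.59296975 0.11840001 0.22      ] lid [0.55622397 0.01883135 0.1       ] 0.10613279436497312 69.74343520615818
sideplunger [0.59047464 0.13022087 0.22      ]
up outer [0.65558427 0.15039294 0.028     ] [ 0.56873066 -0.10286745  0.028     ] 0.2677393827416965 71.07100812833639
low outer [0.56253635 0.18146959 0.028     ] [ 0.47018928 -0.06660778  0.028     ] 0.2647080721023423 69.58216300985005
((411.2500305175781, 223.75), (14.862703323364258, 6.957010269165039), 18.43494987487793)
grip approx [ 0.51517089 -0.08715017  0.09      ]
grip side top [ 0.51151758 -0.08520536  0.09      ]
```

Run:
```python
import pickle
from h import *
T=pickle.load(open('top0.pkl','rb'));S=pickle.load(open('side0.pkl','rb'))
b=cv2.resize(np.asarray(S['pixels'])[10:130,380:500],None,fx=5,fy=5,interpolation=2);
a=cv2.resize(np.asarray(T['pixels'])[320:400,560:640],None,fx=5,fy=5,interpolation=2)
b[:400,:200]=b[:400,:200]
cv2.imwrite('pics/g.png',b[...,::-1])
b=np.asarray(S['pixels'])
for z in(.223,.26,.30,.33): 
  for o in (-.095,0,.095):
    p=np.array([.207,-.59,z])
    print(z,o,'tx',((proj(S,p+o*np.array([-.944,-.331,0]))-[380,10])*5).round(),'ty',((proj(S,p+o*np.array([-.331,.944,0]))-[380,10])*5).round())
```

```text
0.223 -0.095 tx [148. 460.] ty [205. 420.]
0.223 0 tx [260. 454.] ty [260. 454.]
0.223 0.095 tx [369. 449.] ty [321. 492.]
0.26 -0.095 tx [156. 412.] ty [213. 375.]
0.26 0 tx [269. 407.] ty [269. 407.]
0.26 0.095 tx [379. 402.] ty [331. 442.]
0.3 -0.095 tx [164. 359.] ty [221. 325.]
0.3 0 tx [279. 354.] ty [279. 354.]
0.3 0.095 tx [390. 350.] ty [343. 387.]
0.33 -0.095 tx [170. 318.] ty [228. 286.]
0.33 0 tx [286. 314.] ty [286. 314.]
0.33 0.095 tx [399. 310.] ty [351. 345.]
```

View pics/g.png

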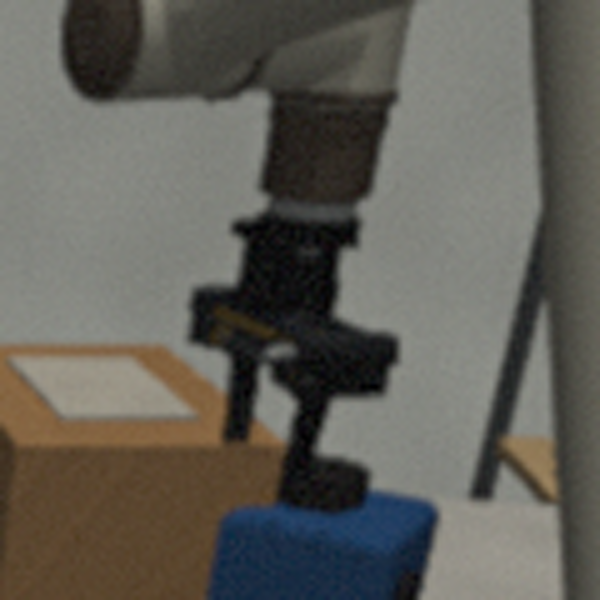

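>>> apply_moves:
  targets:
    - [-0.33, 0.27, 0, 0]
    - [-0.67, 0.54, 0, 0]
    - [-1, 0.81, 0, 0]
  grip: -1

```text
time: 0.48
position: [0.275, -0.4788, 0.222]
orientation: [-0.0, -0.168, 0.986, 0.0]
wrist_force: [0.9, 0.3, 0.0]
gripper_width: 0.0868
```

>>> apply_moves:
  targets:
    - [-0.33, 0.27, 0, 0]
    - [-0.67, 0.54, 0, 0]
    - [-1, 0.81, 0, 0]

```text
time: 0.85
position: [0.3425, -0.3691, 0.2222]
orientation: [-0.0, -0.168, 0.986, 0.0]
wrist_force: [0.7, 0.1, -0.5]
gripper_width: 0.0869
```

>>> apply_moves:
  targets:
    - [-0.33, 0.27, 0, 0]
    - [-0.67, 0.54, 0, 0]
    - [-1, 0.81, 0, 0]

```text
time: 1.23
position: [0.41, -0.2595, 0.2223]
orientation: [-0.0, -0.168, 0.986, 0.0]
wrist_force: [0.7, 0.7, 0.6]
gripper_width: 0.0871
```

>>> apply_moves:
  targets:
    - [-0.3, 0.2, 0, -0.056]
    - [-0.6, 0.4, 0, -0.112]
    - [-0.9, 0.6, 0, -0.168]
    - [-0.9, 0.6, 0, -0.224]
    - [-0.9, 0.6, 0, -0.279]
    - [-0.9, 0.6, 0, -0.279]

```text
time: 1.98
position: [0.4745, -0.1743, 0.2222]
orientation: [-0.0, -0.57, 0.822, 0.0]
wrist_force: [-0.7, 0.3, -0.2]
gripper_width: 0.087
```

```bash
cat >> h.py <<'E'
from scipy.spatial.transform import Rotation as Ro
def st(goal=None,deg=69.6):
    s=arm.observe();w,x,y,z=s['orientation'];R=Ro.from_quat([x,y,z,w]).as_matrix();p=np.array(s['position'])
    print('t',round(s['time'],2),'p',p.round(4),'F',np.round(s['wrist_force'],1),'M',np.round(s['wrist_torque'],2),'w',round(s['gripper_width'],4))
    ya=np.degrees(np.arctan2(R[1,1],R[0,1]));print('tooly deg',ya.round(2),'tilt',R[2].round(4),'j',np.round(s['joints'],2))
    e=(ya-(deg+90)+90)%180-90;print('yaw cmd to align',(e/180).round(4))
    if goal is not None: print('move scaled',(R.T@(np.array(goal)-p)*10).round(3))
    return s,R
E
python3 - <<'E'
from h import *
st([.514,-.091,.15])
E
```

```text
t 1.98 p [ 0.4745 -0.1743  0.2222] F [-0.7  0.3 -0.2] M [-0.03  0.03  0.05] w 0.087
tooly deg 159.47 tilt [ 1.e-04  9.e-04 -1.e+00] j [-0.03  0.18 -0.28 -0.   -1.11 -0.33]
yaw cmd to align -0.0007
move scaled [-0.919 -0.079  0.721]
```

>>> apply_moves:
  targets:
    - [-0.3, -0.03, 0.2, 0]
    - [-0.6, -0.06, 0.45, 0]
    - [-0.92, -0.08, 0.72, 0]
    - [-0.92, -0.08, 0.72, 0]

```text
time: 2.48
position: [0.5133, -0.09, 0.1483]
orientation: [-0.002, -0.57, 0.821, 0.001]
wrist_force: [0.2, -0.2, 0.4]
gripper_width: 0.0868
```

Run:
```python
from h import *
st([.514,-.091,.046])
d=grab('side','s1.png');b=np.asarray(d['pixels'])[130:250,280:400]
cv2.imwrite('pics/s1c.png',cv2.resize(b,None,fx=5,fy=5,interpolation=2)[...,::-1])
d=grab('top','t1.png');b=np.asarray(d['pixels'])[150:270,320:480]
cv2.imwrite('pics/t1c.png',cv2.resize(b,None,fx=5,fy=5,interpolation=2)[...,::-1])
```

```text
t 2.48 p [ 0.5133 -0.09    0.1483] F [ 0.2 -0.2  0.4] M [-0.04  0.01 -0.01] w 0.0868
tooly deg 159.53 tilt [ 0.002   0.0047 -1.    ] j [ 0.14  0.28 -0.35 -0.   -0.95 -0.49]
yaw cmd to align -0.0004
move scaled [ 0.005 -0.015  1.023]
```

View pics/s1c.png

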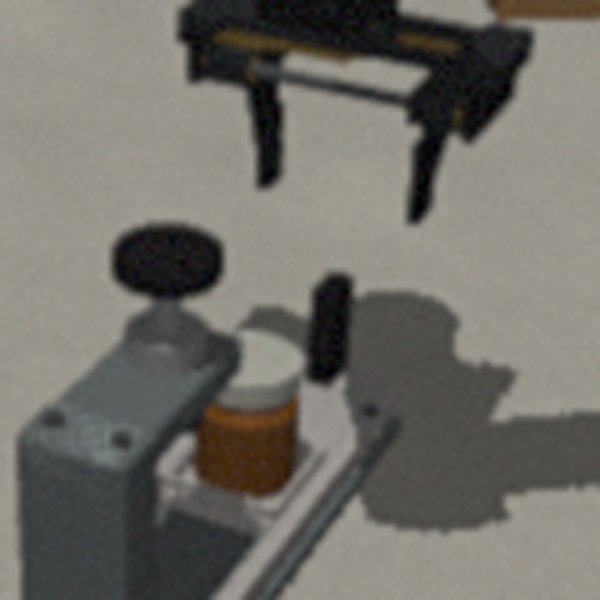

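View pics/t1c.png

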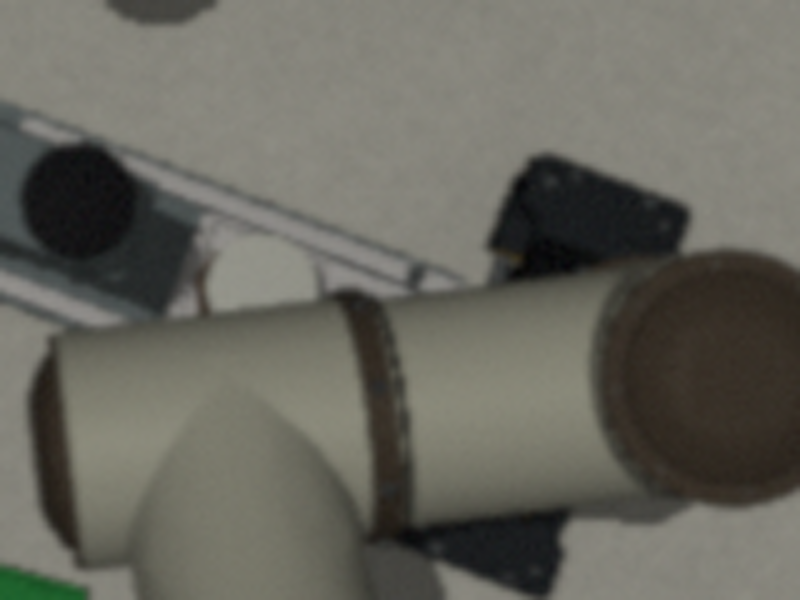

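View pics/s1.png

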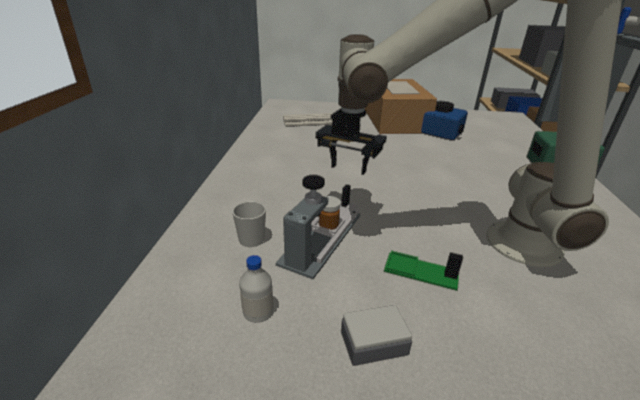

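View pics/t1.png

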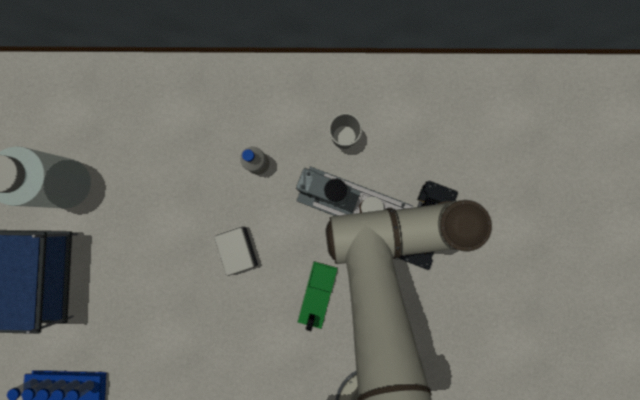

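Run:
```python
import pickle
from h import *
T=pickle.load(open('top0.pkl','rb'));S=pickle.load(open('side0.pkl','rb'))
o1,r1=ray(T,330,238);o2,r2=ray(S,368,80)
A=np.array([r1,-r2]).T;k=np.linalg.lstsq(A,o2-o1,rcond=None)[0]
print(o1+k[0]*r1,o2+k[1]*r2)
o2,r2=ray(S,368,96)
k=np.linalg.lstsq(np.array([r1,-r2]).T,o2-o1,rcond=None)[0];print('bottom',o1+k[0]*r1,o2+k[1]*r2)
```

```text
[0.48886682 0.12832832 0.46128345] [0.48319546 0.12842648 0.46151561]
bottom [0.48754565 0.12847404 0.42894675] [0.48010869 0.12861964 0.42925126]
```

The wrist housing's underside will be at about z = 0.31 when grasping, well clear of the plunger (0.22). The open jaws straddle the grip, so I'll descend.

>>> apply_moves:
  targets:
    - [0, 0, 0.2, 0]
    - [0, 0, 0.4, 0]
    - [0, 0, 0.6, 0]
    - [0, 0, 0.8, 0]
    - [0, 0, 1, 0]
    - [0, 0, 1, 0]

```text
time: 3.32
position: [0.5136, -0.0921, 0.0504]
orientation: [-0.001, -0.57, 0.822, 0.0]
wrist_force: [0.6, 0.3, 0.0]
gripper_width: 0.0872
```

Run:
```python
from h import *
st()
d=grab('side','s2.png');b=np.asarray(d['pixels'])[130:250,280:400]
cv2.imwrite('pics/s2c.png',cv2.resize(b,None,fx=5,fy=5,interpolation=2)[...,::-1])
```

```text
t 3.33 p [ 0.5136 -0.0921  0.0504] F [0.6 0.3 0. ] M [0.01 0.03 0.  ] w 0.0872
tooly deg 159.44 tilt [ 8.0e-04  1.3e-03 -1.0e+00] j [ 0.13  0.41 -0.46  0.   -0.7  -0.49]
yaw cmd to align -0.0009
```

View pics/s2c.png

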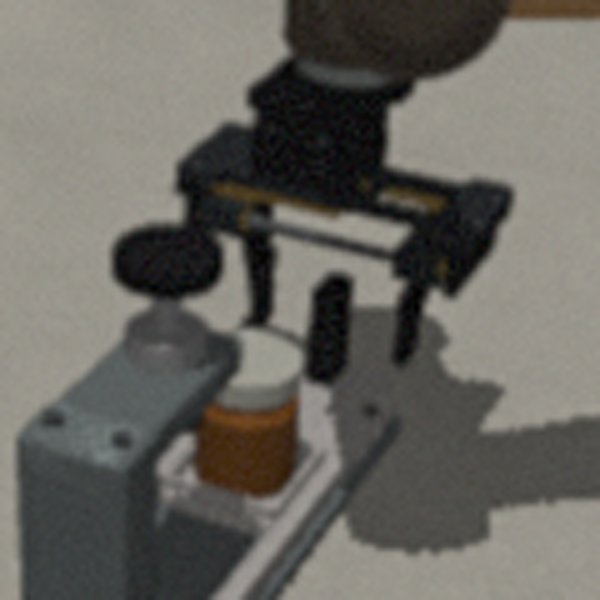

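>>> apply_moves:
  targets:
    - [0, 0, 0, 0]
    - [0, 0, 0, 0]
    - [0, 0, 0, 0]
    - [0, 0, 0, 0]
    - [0, 0, 0, 0]
    - [0, 0, 0, 0]
    - [0, 0, 0, 0]
    - [0, 0, 0, 0]
  grip: 1
  grip_force: 15

```text
time: 4.38
position: [0.5146, -0.0911, 0.0505]
orientation: [0.0, -0.57, 0.821, -0.0]
wrist_force: [0.6, -0.6, -0.5]
gripper_width: 0.0179
```

Run:
```python
from h import *
s,R=st();print('tool-frame F',R.T@s['wrist_force'])
```

```text
t 4.38 p [ 0.5146 -0.0911  0.0505] F [ 0.6 -0.6 -0.5] M [-0.22 -0.17 -0.23] w 0.0179
tooly deg 159.56 tilt [-2.e-04 -6.e-04 -1.e+00] j [ 0.14  0.41 -0.46  0.   -0.7  -0.49]
yaw cmd to align -0.0002
tool-frame F [ 0.36844356 -0.80680504  0.48789003]
```

>>> apply_moves:
  targets:
    - [-0.03, 0, 0, 0]
    - [-0.08, 0, 0, 0]
    - [-0.14, 0, 0, 0]
    - [-0.2, 0, 0, 0]
    - [-0.26, 0, 0, 0]
    - [-0.32, 0, 0, 0]
    - [-0.38, 0, 0, 0]
    - [-0.44, 0, 0, 0]
    - [-0.48, 0, 0, 0]
    - [-0.5, 0, 0, 0]
    - [-0.5, 0, 0, 0]

```text
time: 5.75
position: [0.5314, -0.0445, 0.0505]
orientation: [-0.0, -0.571, 0.821, 0.0]
wrist_force: [-1.6, -4.3, 1.5]
gripper_width: 0.0178
```

Run:
```python
from h import *
s,R=st();print('tool-frame F',R.T@s['wrist_force'])
d=grab('side','s3.png');b=np.asarray(d['pixels'])[130:280,270:400]
cv2.imwrite('pics/s3c.png',cv2.resize(b,None,fx=4,fy=4,interpolation=2)[...,::-1])
```

```text
t 5.75 p [ 0.5314 -0.0445  0.0505] F [-1.6 -4.3  1.5] M [-1.2   0.2   0.08] w 0.0178
tooly deg 159.59 tilt [ 7.e-04  6.e-04 -1.e+00] j [ 0.22  0.42 -0.43  0.   -0.72 -0.58]
yaw cmd to align -0.0
tool-frame F [ 4.57145811 -0.00869641 -1.52658424]
```

View pics/s3c.png

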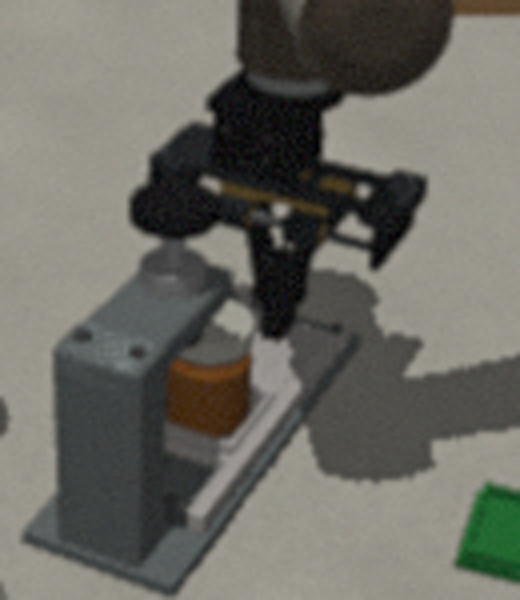

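>>> apply_moves:
  targets:
    - [-0.03, 0, 0, 0]
    - [-0.08, 0, 0, 0]
    - [-0.14, 0, 0, 0]
    - [-0.2, 0, 0, 0]
    - [-0.26, 0, 0, 0]
    - [-0.32, 0, 0, 0]
    - [-0.38, 0, 0, 0]
    - [-0.43, 0, 0, 0]
    - [-0.46, 0, 0, 0]
    - [-0.47, 0, 0, 0]
    - [-0.47, 0, 0, 0]

```text
time: 7.18
position: [0.5477, -0.0006, 0.0506]
orientation: [-0.001, -0.571, 0.821, 0.0]
wrist_force: [-1.6, -4.3, 1.2]
gripper_width: 0.0181
```

>>> apply_moves:
  targets:
    - [-0.015, 0, 0, 0]
    - [-0.03, 0, 0, 0]
    - [-0.03, 0, 0, 0]

```text
time: 7.55
position: [0.5487, 0.0022, 0.0506]
orientation: [-0.001, -0.57, 0.821, 0.0]
wrist_force: [-2.2, -4.4, 1.1]
gripper_width: 0.0181
```

>>> apply_moves:
  targets:
    - [-0.015, 0, 0, 0]
    - [-0.03, 0, 0, 0]
    - [-0.03, 0, 0, 0]

```text
time: 7.92
position: [0.5497, 0.005, 0.0505]
orientation: [-0.001, -0.571, 0.821, 0.0]
wrist_force: [-1.5, -5.5, 1.9]
gripper_width: 0.0178
```

>>> apply_moves:
  targets:
    - [-0.015, 0, 0, 0]
    - [-0.02, 0, 0, 0]
    - [-0.02, 0, 0, 0]

```text
time: 8.3
position: [0.5504, 0.0067, 0.0505]
orientation: [-0.001, -0.57, 0.821, 0.0]
wrist_force: [-1.3, -6.1, 2.2]
gripper_width: 0.0177
```

>>> apply_moves:
  targets:
    - [-0.015, 0, 0, 0]
    - [-0.02, 0, 0, 0]
    - [-0.02, 0, 0, 0]

```text
time: 8.68
position: [0.5508, 0.0079, 0.0506]
orientation: [-0.001, -0.57, 0.821, -0.0]
wrist_force: [-0.9, -8.0, 2.2]
gripper_width: 0.0184
```

>>> apply_moves:
  targets:
    - [-0.015, 0, 0, 0]
    - [-0.02, 0, 0, 0]
    - [-0.02, 0, 0, 0]
    - [-0.02, 0, 0, 0]

```text
time: 9.18
position: [0.5508, 0.008, 0.0506]
orientation: [-0.003, -0.57, 0.821, -0.0]
wrist_force: [-1.6, -14.8, 3.2]
gripper_width: 0.0182
```

Run:
```python
from h import *
s,R=st();print('tool-frame F',R.T@s['wrist_force'])
d=grab('side','s4.png');b=np.asarray(d['pixels'])[130:280,270:400]
cv2.imwrite('pics/s4c.png',cv2.resize(b,None,fx=4,fy=4,interpolation=2)[...,::-1])
```

```text
t 9.18 p [0.5508 0.008  0.0506] F [ -1.6 -14.8   3.2] M [-4.23  0.04  0.02] w 0.0182
tooly deg 159.54 tilt [ 0.0051  0.0025 -1.    ] j [ 0.31  0.45 -0.39  0.   -0.74 -0.67]
yaw cmd to align -0.0003
tool-frame F [14.46783827 -3.67237204 -3.12687698]
```

View pics/s4c.png

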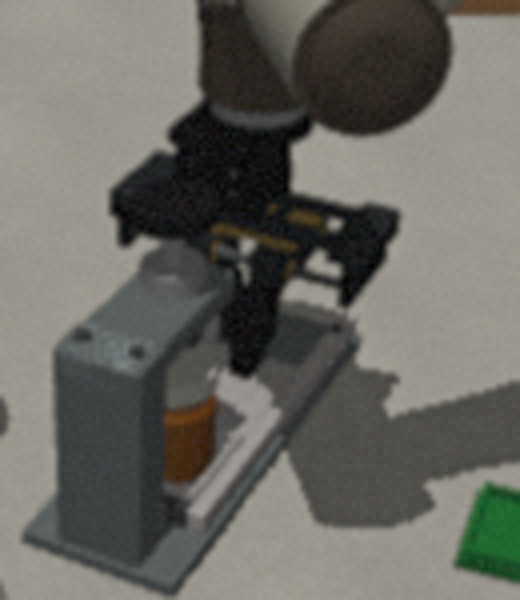

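The carriage stopped moving while the force rose from 8 to 14.5 N after 105.5 mm of travel, so it's at the end stop. I'll unload it, release and rise.

>>> apply_moves:
  targets:
    - [0.012, 0, 0, 0]
    - [0.02, 0, 0, 0]

```text
time: 9.48
position: [0.5508, 0.0079, 0.0506]
orientation: [-0.001, -0.57, 0.821, -0.0]
wrist_force: [-0.8, -5.4, 1.8]
gripper_width: 0.018
```

>>> apply_moves:
  targets:
    - [0, 0, 0, 0]
    - [0, 0, 0, 0]
    - [0, 0, 0, 0]
    - [0, 0, 0, 0]
    - [0, 0, 0, 0]
  grip: -0.2

```text
time: 10.1
position: [0.5517, 0.0093, 0.0505]
orientation: [0.0, -0.571, 0.821, 0.0]
wrist_force: [0.8, -0.7, -0.2]
gripper_width: 0.0512
```

Run:
```python
from h import *
st()
```

```text
t 10.1 p [0.5517 0.0093 0.0505] F [ 0.8 -0.7 -0.2] M [-0.02  0.1   0.02] w 0.0512
tooly deg 159.58 tilt [-1.e-04 -0.e+00 -1.e+00] j [ 0.31  0.45 -0.39 -0.   -0.74 -0.67]
yaw cmd to align -0.0001
```

>>> apply_moves:
  targets:
    - [0, 0, -0.2, 0]
    - [0, 0, -0.5, 0]
    - [0, 0, -0.8, 0]
    - [0, 0, -1, 0]

```text
time: 10.6
position: [0.5521, 0.0093, 0.1521]
orientation: [0.001, -0.571, 0.821, -0.0]
wrist_force: [-0.2, -0.6, -0.6]
gripper_width: 0.0521
```

>>> apply_moves:
  targets:
    - [0, 0, -0.4, 0]
    - [0, 0, -0.8, 0]
    - [0, 0, -1, 0]
    - [0, 0, -1, 0]
    - [0, 0, -1, 0]
  grip: 1

```text
time: 11.22
position: [0.5508, 0.0092, 0.2492]
orientation: [-0.001, -0.57, 0.821, 0.001]
wrist_force: [-0.0, 0.1, -0.3]
gripper_width: 0.0099
```

Run:
```python
from h import *
st([.593,.1184,.25])
d=grab('side','s5.png');b=np.asarray(d['pixels'])[130:280,270:400]
cv2.imwrite('pics/s5c.png',cv2.resize(b,None,fx=4,fy=4,interpolation=2)[...,::-1])
```

```text
t 11.22 p [0.5508 0.0092 0.2492] F [-0.   0.1 -0.3] M [0.02 0.08 0.02] w 0.0099
tooly deg 159.56 tilt [ 8.0e-04  2.2e-03 -1.0e+00] j [ 0.31  0.24 -0.13 -0.   -1.2  -0.67]
yaw cmd to align -0.0002
move scaled [-1.171 -0.014 -0.009]
```

View pics/s5c.png

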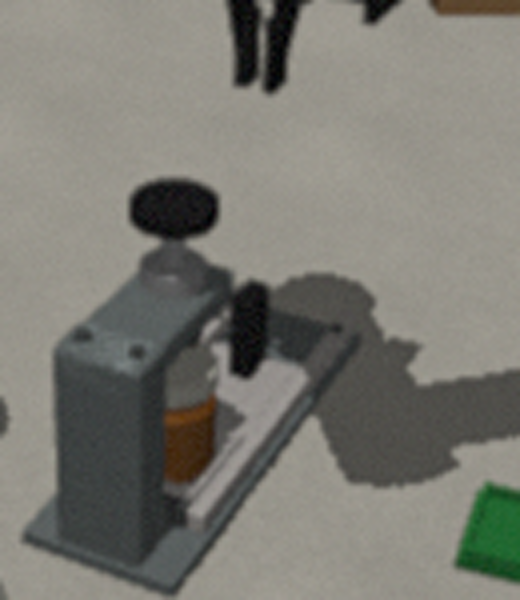

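>>> apply_moves:
  targets:
    - [-0.3, 0, 0, 0]
    - [-0.65, 0, 0, 0]
    - [-1, 0, 0, 0]

```text
time: 11.65
position: [0.5863, 0.1035, 0.2489]
orientation: [-0.001, -0.57, 0.821, 0.0]
wrist_force: [0.6, 0.6, -0.4]
gripper_width: 0.0003
```

>>> apply_moves:
  targets:
    - [-0.17, -0.01, 0, 0]
    - [-0.17, -0.01, 0, 0]
    - [-0.17, -0.01, 0, 0]

```text
time: 12.02
position: [0.5929, 0.1176, 0.2502]
orientation: [-0.001, -0.57, 0.821, 0.0]
wrist_force: [-0.3, 0.4, 0.1]
gripper_width: 0.0004
```

Run:
```python
from h import *
st([.593,.1184,.223])
d=grab('side','s6.png');b=np.asarray(d['pixels'])[130:280,250:380]
cv2.imwrite('pics/s6c.png',cv2.resize(b,None,fx=4,fy=4,interpolation=2)[...,::-1])
```

```text
t 12.03 p [0.5929 0.1176 0.2502] F [-0.3  0.4  0.1] M [-0.    0.04 -0.02] w 0.0004
tooly deg 159.54 tilt [ 9.e-04  8.e-04 -1.e+00] j [ 0.46  0.33  0.    0.   -1.24 -0.82]
yaw cmd to align -0.0003
move scaled [-0.008  0.002  0.272]
```

View pics/s6c.png

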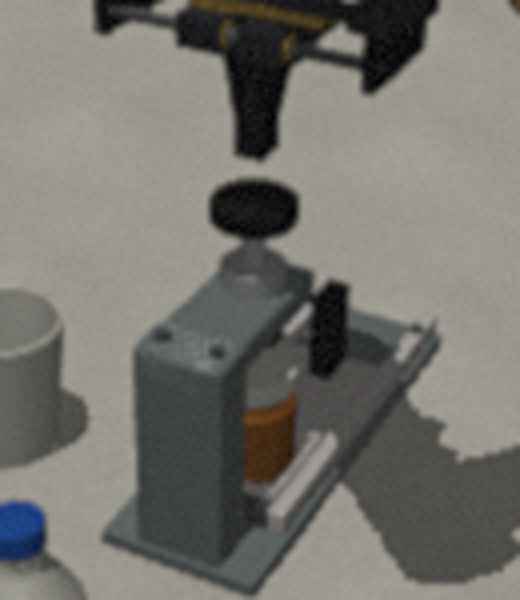

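>>> apply_moves:
  targets:
    - [0, 0, 0.1, 0]
    - [0, 0, 0.2, 0]
    - [0, 0, 0.27, 0]
    - [0, 0, 0.3, 0]
    - [0, 0, 0.34, 0]
    - [0, 0, 0.38, 0]
    - [0, 0, 0.38, 0]

```text
time: 12.95
position: [0.5933, 0.1182, 0.2128]
orientation: [-0.0, -0.571, 0.821, -0.0]
wrist_force: [-2.9, -0.8, 4.0]
gripper_width: 0.0006
```

>>> apply_moves:
  targets:
    - [0, 0, 0.04, 0]
    - [0, 0, 0.08, 0]
    - [0, 0, 0.12, 0]
    - [0, 0, 0.14, 0]
    - [0, 0, 0.14, 0]

```text
time: 13.58
position: [0.5935, 0.1183, 0.1992]
orientation: [0.0, -0.571, 0.821, -0.0]
wrist_force: [-3.5, -0.5, 7.3]
gripper_width: 0.0004
```

>>> apply_moves:
  targets:
    - [0, 0, 0.03, 0]
    - [0, 0, 0.06, 0]
    - [0, 0, 0.08, 0]
    - [0, 0, 0.09, 0]
    - [0, 0, 0.09, 0]

```text
time: 14.2
position: [0.5936, 0.1183, 0.192]
orientation: [0.001, -0.571, 0.821, -0.001]
wrist_force: [-6.1, -1.5, 13.1]
gripper_width: 0.0004
```

>>> apply_moves:
  targets:
    - [0, 0, 0.015, 0]
    - [0, 0, 0.02, 0]
    - [0, 0, 0.02, 0]

```text
time: 14.58
position: [0.5936, 0.1183, 0.1904]
orientation: [0.001, -0.571, 0.821, -0.001]
wrist_force: [-7.9, -2.3, 14.4]
gripper_width: 0.0008
```

>>> apply_moves:
  targets:
    - [0, 0, 0.015, 0]
    - [0, 0, 0.02, 0]
    - [0, 0, 0.02, 0]

```text
time: 14.95
position: [0.5936, 0.1183, 0.1903]
orientation: [0.001, -0.571, 0.821, -0.001]
wrist_force: [-9.3, -0.4, 20.6]
gripper_width: 0.0006
```

>>> apply_moves:
  targets:
    - [0, 0, 0.015, 0]
    - [0, 0, 0.02, 0]
    - [0, 0, 0.02, 0]

```text
time: 15.32
position: [0.5937, 0.1183, 0.1902]
orientation: [0.002, -0.571, 0.821, -0.001]
wrist_force: [-12.4, -1.1, 28.0]
gripper_width: 0.0007
```

At its stop: z holds at 0.190 while the force rises from 14 to 28 N. I'll hold there for about a second and look.

>>> apply_moves:
  targets:
    - [0, 0, 0, 0]
    - [0, 0, 0, 0]
    - [0, 0, 0, 0]
    - [0, 0, 0, 0]
    - [0, 0, 0, 0]
    - [0, 0, 0, 0]
    - [0, 0, 0, 0]
    - [0, 0, 0, 0]
    - [0, 0, 0, 0]
    - [0, 0, 0, 0]

```text
time: 16.58
position: [0.5937, 0.1183, 0.1902]
orientation: [0.002, -0.571, 0.821, -0.001]
wrist_force: [-12.7, -0.2, 28.0]
gripper_width: 0.0009
```

Run:
```python
from h import *
st()
d=grab('side','s7.png');b=np.asarray(d['pixels'])[130:280,250:380]
cv2.imwrite('pics/s7c.png',cv2.resize(b,None,fx=4,fy=4,interpolation=2)[...,::-1])
```

```text
t 16.57 p [0.5937 0.1183 0.1902] F [-12.7  -0.2  28. ] M [-0.15  3.86 -0.03] w 0.0009
tooly deg 159.69 tilt [-0.0012 -0.0044 -1.    ] j [ 0.47  0.37 -0.1   0.   -1.1  -0.82]
yaw cmd to align 0.0005
```

View pics/s7c.png

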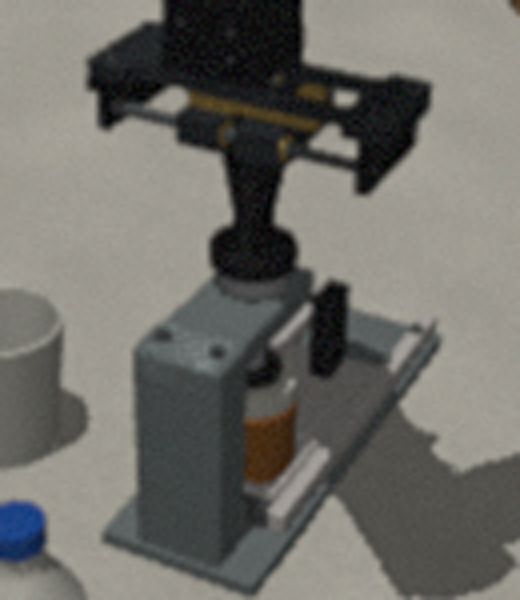

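The plunger head is down on the bush, its foot is on the lid, and the lid now sits lower on the jar. I'll rise slowly.

>>> apply_moves:
  targets:
    - [0, 0, -0.05, 0]
    - [0, 0, -0.13, 0]
    - [0, 0, -0.21, 0]
    - [0, 0, -0.29, 0]
    - [0, 0, -0.37, 0]
    - [0, 0, -0.5, 0]
    - [0, 0, -0.7, 0]
    - [0, 0, -0.7, 0]

```text
time: 17.62
position: [0.5946, 0.1192, 0.255]
orientation: [0.002, -0.571, 0.821, -0.0]
wrist_force: [-1.1, -0.4, 0.0]
gripper_width: 0.0002
```

>>> apply_moves:
  targets:
    - [0.3, 0, 0, 0]
    - [0.65, 0, 0, 0]
    - [1, 0, 0, 0]
    - [1, 0, 0, 0]

```text
time: 18.12
position: [0.5575, 0.0233, 0.2528]
orientation: [-0.0, -0.569, 0.822, 0.0]
wrist_force: [0.4, 0.2, -0.2]
gripper_width: 0.0008
```

Run:
```python
from h import *
st([.5515,.0085,.25])
d=grab('side','s8.png');b=np.asarray(d['pixels'])[130:280,270:400]
cv2.imwrite('pics/s8c.png',cv2.resize(b,None,fx=4,fy=4,interpolation=2)[...,::-1])
```

```text
t 18.12 p [0.5575 0.0233 0.2528] F [ 0.4  0.2 -0.2] M [0.05 0.06 0.01] w 0.0008
tooly deg 159.42 tilt [ 1.0e-04  1.2e-03 -1.0e+00] j [ 0.33  0.25 -0.11 -0.   -1.21 -0.69]
yaw cmd to align -0.001
move scaled [0.16  0.004 0.028]
```

View pics/s8c.png

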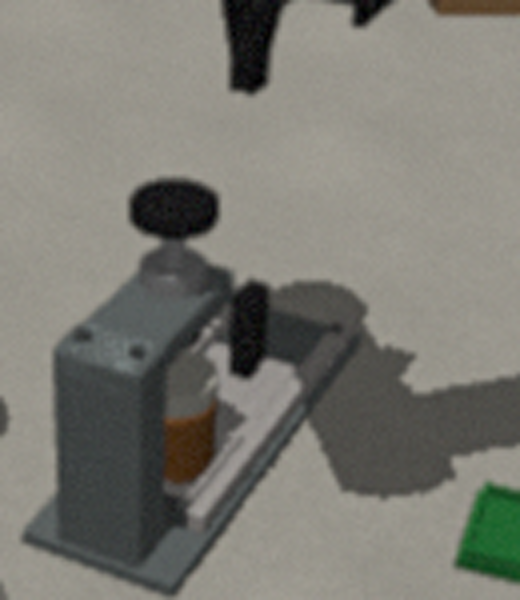

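>>> apply_moves:
  targets:
    - [0.16, 0, 0, 0]
    - [0.16, 0, 0.2, 0]
    - [0.16, 0, 0.4, 0]
    - [0.16, 0, 0.6, 0]
    - [0.16, 0, 0.8, 0]
    - [0.16, 0, 1, 0]
    - [0.16, 0, 1, 0]
  grip: -0.2

```text
time: 19.05
position: [0.5518, 0.0096, 0.1518]
orientation: [-0.002, -0.571, 0.821, 0.001]
wrist_force: [0.6, -0.1, 0.4]
gripper_width: 0.0515
```

Run:
```python
from h import *
st([.5515,.0085,.051])
```

```text
t 19.05 p [0.5518 0.0096 0.1518] F [ 0.6 -0.1  0.4] M [-0.01  0.04  0.03] w 0.0515
tooly deg 159.59 tilt [ 0.0023  0.0035 -1.    ] j [ 0.31  0.33 -0.27 -0.   -0.98 -0.67]
yaw cmd to align -0.0
move scaled [ 0.009 -0.005  1.008]
```

>>> apply_moves:
  targets:
    - [0, 0, 0.2, 0]
    - [0, 0, 0.4, 0]
    - [0, 0, 0.6, 0]
    - [0, 0, 0.8, 0]
    - [0.01, 0, 1, 0]
    - [0.01, 0, 1, 0]

```text
time: 19.8
position: [0.5522, 0.0087, 0.053]
orientation: [-0.001, -0.571, 0.821, 0.0]
wrist_force: [0.1, -0.3, -0.9]
gripper_width: 0.0524
```

>>> apply_moves:
  targets:
    - [0, 0, 0, 0]
    - [0, 0, 0, 0]
    - [0, 0, 0, 0]
    - [0, 0, 0, 0]
    - [0, 0, 0, 0]
    - [0, 0, 0, 0]
  grip: 1
  grip_force: 15

```text
time: 20.55
position: [0.5522, 0.0089, 0.0538]
orientation: [-0.0, -0.571, 0.821, 0.0]
wrist_force: [-3.1, 1.6, 4.3]
gripper_width: 0.0179
```

>>> apply_moves:
  targets:
    - [0.03, 0, 0, 0]
    - [0.08, 0, 0, 0]
    - [0.14, 0, 0, 0]
    - [0.2, 0, 0, 0]
    - [0.26, 0, 0, 0]
    - [0.32, 0, 0, 0]
    - [0.38, 0, 0, 0]
    - [0.44, 0, 0, 0]
    - [0.48, 0, 0, 0]
    - [0.5, 0, 0, 0]
    - [0.5, 0, 0, 0]

```text
time: 21.92
position: [0.5352, -0.0385, 0.0538]
orientation: [0.0, -0.57, 0.821, -0.0]
wrist_force: [2.1, 3.1, 2.3]
gripper_width: 0.0178
```

Run:
```python
from h import *
s,R=st([.5146,-.0911,.0505]);print('tool-frame F',R.T@s['wrist_force'])
```

```text
t 21.93 p [ 0.5352 -0.0385  0.0538] F [2.1 3.1 2.3] M [ 0.87 -0.39 -0.05] w 0.0178
tooly deg 159.57 tilt [ 1.e-04 -5.e-04 -1.e+00] j [ 0.23  0.42 -0.42  0.   -0.73 -0.59]
yaw cmd to align -0.0002
move scaled [0.565 0.01  0.033]
tool-frame F [-3.59984004 -0.85970138 -2.34911797]
```

>>> apply_moves:
  targets:
    - [0.03, 0, 0, 0]
    - [0.08, 0, 0, 0]
    - [0.14, 0, 0, 0]
    - [0.2, 0, 0, 0]
    - [0.26, 0, 0, 0]
    - [0.32, 0, 0, 0]
    - [0.38, 0, 0, 0]
    - [0.44, 0, 0, 0]
    - [0.5, 0.01, 0, 0]
    - [0.54, 0.01, 0, 0]
    - [0.55, 0.01, 0, 0]
    - [0.55, 0.01, 0, 0]

```text
time: 23.42
position: [0.5153, -0.0892, 0.0538]
orientation: [0.0, -0.571, 0.821, -0.0]
wrist_force: [2.7, 4.8, 2.9]
gripper_width: 0.0176
```

>>> apply_moves:
  targets:
    - [0, 0, 0, 0]
    - [0, 0, 0, 0]
    - [0, 0, 0, 0]
    - [0, 0, 0, 0]
    - [0, 0, 0, 0]
  grip: -0.4

```text
time: 24.05
position: [0.5148, -0.0893, 0.0534]
orientation: [-0.0, -0.57, 0.821, 0.0]
wrist_force: [0.5, -0.7, 0.7]
gripper_width: 0.0575
```

>>> apply_moves:
  targets:
    - [0, 0, -0.15, 0]
    - [0, 0, -0.35, 0]
    - [0, 0, -0.65, 0]
    - [0, 0, -1, 0]
    - [0, 0, -1, 0]

```text
time: 24.68
position: [0.5173, -0.0891, 0.1578]
orientation: [0.004, -0.571, 0.821, -0.002]
wrist_force: [0.2, 0.8, -0.4]
gripper_width: 0.0613
```

>>> apply_moves:
  targets:
    - [0.3, 0, -0.3, 0]
    - [0.65, 0, -0.65, 0]
    - [1, 0, -1, 0]
    - [1, 0, -1, 0]

```text
time: 25.18
position: [0.4806, -0.1847, 0.2567]
orientation: [0.002, -0.569, 0.822, -0.002]
wrist_force: [0.1, -0.3, -1.1]
gripper_width: 0.0611
```

>>> apply_moves:
  targets:
    - [0.3, 0.3, 0, 0]
    - [0.65, 0.6, 0, 0]
    - [1, 0.9, 0, 0]
    - [1, 0.9, 0, 0]

```text
time: 25.68
position: [0.3582, -0.2453, 0.2529]
orientation: [-0.0, -0.569, 0.822, 0.001]
wrist_force: [-0.2, 0.1, -0.3]
gripper_width: 0.0609
```

Run:
```python
from h import *
st()
d=grab('side','s9.png');b=np.asarray(d['pixels'])[150:280,260:390]
cv2.imwrite('pics/s9c.png',cv2.resize(b,None,fx=4,fy=4,interpolation=2)[...,::-1])
d=grab('top','t9.png')
```

```text
t 25.68 p [ 0.3582 -0.2453  0.2529] F [-0.2  0.1 -0.3] M [ 0.05 -0.01 -0.02] w 0.0609
tooly deg 159.43 tilt [-5.0e-04  1.8e-03 -1.0e+00] j [-0.22  0.03 -0.37 -0.   -1.17 -0.13]
yaw cmd to align -0.001
```

View pics/s9c.png

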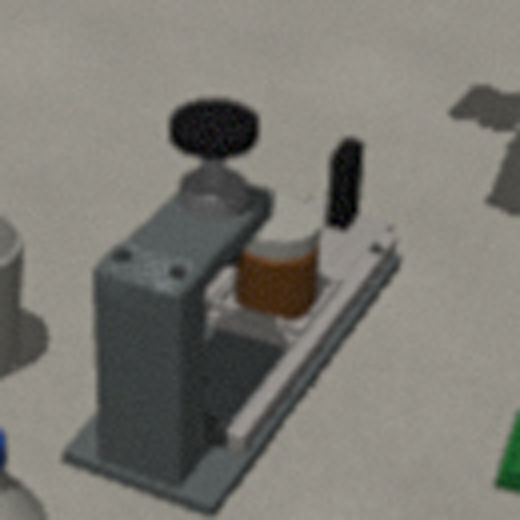

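View pics/t9.png

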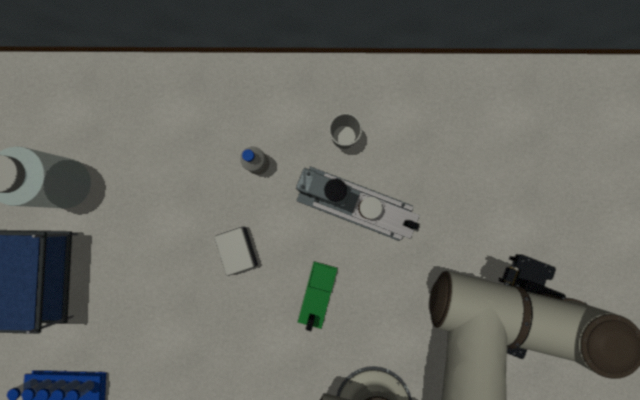

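Run:
```python
import pickle
from h import *
T0=pickle.load(open('top0.pkl','rb'));S0=pickle.load(open('side0.pkl','rb'))
T=arm.get_image('top');S=arm.get_image('side');
a=cv2.resize(np.asarray(T['pixels'])[150:260,280:440],None,fx=5,fy=5,interpolation=2);cv2.imwrite('pics/t10c.png',a[...,::-1])
x=[cv2.resize(np.asarray(d['pixels'])[185:240,305:365],None,fx=6,fy=6,interpolation=2) for d in(S0,S)]
cv2.imwrite('pics/cmp.png',np.hstack(x)[...,::-1])
for d in(S0,S):
    p=np.asarray(d['pixels']).astype(int);m=((p[...,0]-p[...,2]>35)).astype(np.uint8);m[:195]=0;m[240:]=0;m[:,:310]=0;m[:,350:]=0
    print('amber',m.sum(),cv2.boundingRect(m))
# bystanders changed?
df=np.abs(np.asarray(T['pixels']).astype(int)-np.asarray(T0['pixels']).astype(int)).max(2)
print([(n,int((df[a:b,c:e]>40).sum())) for n,(a,b,c,e) in dict(beaker=(110,155,325,368),bottle=(140,180,235,275),tip=(220,280,210,265),green=(255,335,290,345)).items()])
```

```text
amber 274 (320, 210, 19, 19)
amber 236 (320, 213, 19, 16)
[('beaker', 0), ('bottle', 0), ('tip', 0), ('green', 0)]
```

View pics/cmp.png

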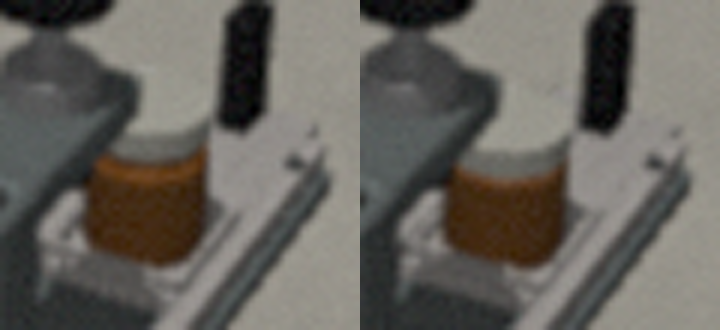

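View pics/t10c.png

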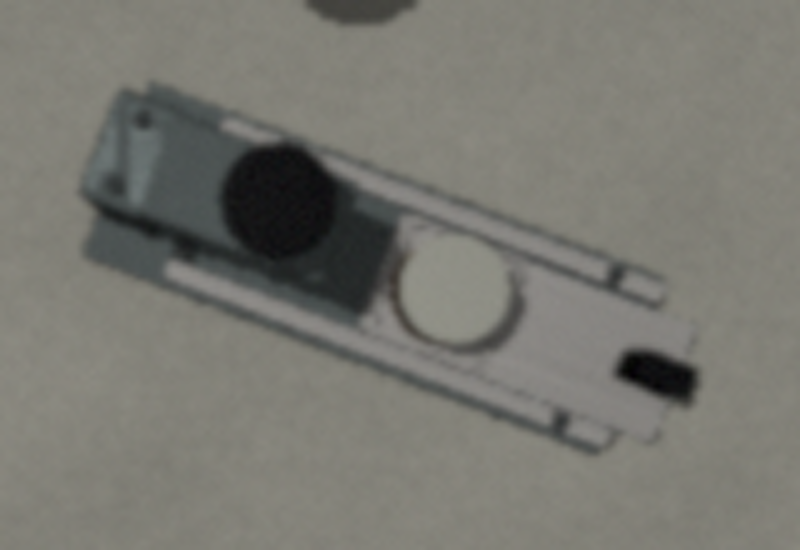

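The lid is about 3 px lower on the jar, roughly 8 mm. The jar is upright and clear, the carriage is flat between its rails, and the bystanders show no change.

```bash
python3 -c "
from h import *
print(arm.finish_job())"
```

```text
the job is handed in; nothing more can be done
None
```

The lid is pressed home, and the carriage is back out with the jar upright in its nest. The job was handed in at about 26 s, well inside the 61 s limit.

- **Sliding in:** I gripped the carriage's black grip and slid it 105.5 mm. It then stopped moving while the force rose from 8 to 14.5 N, so I took that as the end stop.
- **Pressing:** With the fingers shut I pushed the plunger top down to z = 0.190 m, where it stopped and the force rose to 28 N. I held it there for over a second, then let it come back up.
- **Sliding out:** I drew the carriage back about 104 mm, released it and moved the arm away.

**Last checks:**
- **Lid:** it sits about 3 px lower in the side view, roughly 8 mm, which matches a fully pressed lid.
- **Jar:** its near edge is about 40 mm clear of the press arm, worked out from the grip's travel rather than measured directly.
- **Carriage:** it lies straight between its rails, about 2 mm from where it started.
- **Bystanders:** the beaker, bottle, tip box and green look-alike show no change in the top view.

One reading looked unexpected: about 12 N of sideways force while I held the plunger down. The side view showed nothing out of place then, and the wrist force stayed well under its 120 N limit. No check failed.

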